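# Take the glue caddy off its keyhole screws and set out a cup

## Robot

A 6-joint arm with a two-finger parallel gripper is mounted at the origin on a cart in front of the work surface, level with it; the furniture and walls round the work are solid. World frame = base frame: x ahead of the robot, y to its left, z up, the work surface at z = 0. Lengths are in m, angles in rad, forces in N, time in s.
With the tool pointing down it reaches from about 0.375 to 0.9 m from the base axis. Payload 3.1 kg.
Tool frame: the origin (TCP) lies midway between the tips of the shut fingers; the grasp point (between the pads) lies 19 mm behind it; z points along the fingers, y is the line along which they close (so a half turn about z gives the same grasp; the last joint's range is limited). The gripper opens to 87 mm and grips with 3 to 60 N. Pads are 19 mm wide; open, the fingers measure 117 mm over their backs; the gripper's body (75 mm by 190 mm) begins 51 mm behind the grasp point.
Start: joints at [1.006, 0.527, 1.433, -0, 1.181, -0.178], TCP at [0.235, 0.579, 0.223] pointing down, gripper open.
Joint ranges: [-3.08, 3.08], [-0.75, 2.2], [0.22, 2.44], [-1.43, 4.57], [0, 2.65], [-2.85, 2.85]. Speed limits (rad/s): [2.79, 2.79, 3.14, 3.14, 3.14, 3.14].

## Interface

Orientations are given as a unit quaternion [x, y, z, w].
In Python, from rig import get_obs, cams, job gives the robot as it stands.
- The arm moves only by the tool servo_tool, never from a script. Its argument "moves" is text: rows parted by semicolons, each of 5 numbers parted by spaces: the shift along the tool's x, y, z in m, then the turn about the tool's z in degrees, then the finger opening in m, from 0 to 0.087. In form: dx dy dz spin claw; .... A call has 1 to 10 rows; each row is the pose to reach, as a shift and turn from the pose commanded when the call began, along the tool's axes at that moment; what a row does not reach only later rows make up. A row lasts 1/12 s, in which the tool goes at most 41.7 mm and 7.16 degrees, less where a joint would pass 70% of its speed; a pose out of reach is approached as far as the arm can. A call with a gripper value outside its range is refused whole. The fingers move at their own pace and stop on an object; "grip_force" is the grip in N (left out, the last holds). Time passes only in rows, so rows that repeat a pose let the fingers close. It gives the time, the measured TCP pose, the force, the opening and the grip force at its end, in the units of the state.
- get_obs(): the state, without advancing time (a new reading comes with each control period).
- cams.camera(name): name is "side" or "top" or "wrist"; returns the picture (384x512x3 uint8, blue, green, red); there is no depth.
- cams.camera_model(name): a dict with "fx", "fy", "cx", "cy" (pixels), "dist" ([k1, k2, p1, p2, k3] as OpenCV has them; the pictures are not rectified), "R" (3x3) and "t" (3): a world point X has camera coordinates R X + t. Camera axes: x right, y down, z forward; pixel columns grow to the right and rows downward; lengths in m; the calibration is good to about 2 mm. A picture is of the moment at which its call begins: read the wrist's pose just before it. camera_model takes no time and is no camera call; for the wrist camera it gives the pose at the moment of the call.
- job.hand_in(): hands the job in; it is judged then, once.
The state is a dict: "time": time; "q": joint angles; "joint_velocities": joint speeds; "joint_torque": joint torques, N m; "position": TCP position; "tool_rot": TCP orientation; "ft_force": force on the tool from outside, world axes, zero at the start; "moment": the same for the moment, N m; "grip_width": finger opening in m; "grip_force": force on a finger pad.
Only numpy, scipy, OpenCV 4.12 (cv2) and the standard library are available. Lean on these libraries where they do the work, as an engineer would, in place of code of your own. Each camera call takes 0.05 s, during which the arm holds its last target. There are 200 camera calls.

## Task

Take the glue caddy down from the tool board: slide it up until the screw heads reach the wide ends of its keyholes, draw it off, and stand it on the bench top with the nested cups and the bottle still in it. Then lift the upper cup straight out of the lower one and stand it upright on the bench top, leaving the lower cup and the bottle in the caddy. Set things down without dropping or tipping them, and leave the offcuts lying about where they are.

Things in the scene. Friction and masses are not known exactly. Their poses are not given: they have to be found in the camera images.
- tool_board: upright fixed wooden board at the back of the bench, 340 mm wide, 235 mm high, 18 mm thick, turned a little about the vertical; origin at the middle of the foot of its front face, on the bench top (z = 0). x points into the board, y left along it, z up. Its foot plank, 18 mm high, lies on the bench and reaches 88 mm forward of the face, under the hanging caddy
- screw_left (a point): centre of the head of the left one (+y) of two round-head screws standing out of the board's face: heads 13 mm across, 4.5 mm thick, on 6 mm shanks with 8.5 mm between board and head; 198 mm above the bench, 180 mm apart. Axes as the board
- screw_right (a point): the same for the right screw (-y)
- keyhole_left (a point): centre of the wide end (round, 22 mm across) of the left keyhole in the caddy's 6 mm back plate. A 9 mm slot runs up from it. While the caddy hangs the screw is at the slot's top end, 24 mm above this point: the caddy must slide 24 mm up (it stops at 32 mm) before the heads pass through; then it comes straight off the board, toward the robot. Axes as the caddy
- keyhole_right (a point): the same for the right keyhole; the keyholes are 180 mm apart
- caddy_foot (a point): centre of the underside of the glue caddy (see caddy), axes as the caddy. While it hangs it is 40 mm above the bench top and 57 mm in front of the board's face
- caddy: the glue caddy, a loose plywood tray, 0.65 to 0.9 kg filled; x from -55 (front) to +57 mm (rear), 260 mm wide (y); front wall 42 mm high, ends 66, back plate 185. A centre panel in its x-z plane carries the hand grip; on either side is a bay whose floor is 8 mm above the underside. Origin: centre of the underside; x from its front to its back plate, y to its left, z up
- caddy_grip (a point): centre of the caddy's hand grip, a rounded bar along the caddy's x, 80 mm long, 20 to 22 mm thick (across y), top 13 mm above this point, hand hole below; 147 mm above the underside, at the middle of the weight. Cups and bottle reach to 27 mm below it and come within 41 mm sideways. While the caddy hangs the board's face is 53 mm behind it and the board's top 48 mm above it
- cup_top_center (a point): centre (39 mm above the base, on the axis; z up) of the upper of two equal aluminium stacking cups, 78 mm high, about 50 g: the top 34 mm is a straight collar 57 mm across, below it the body tapers from 47 to 35 mm. Its shoulder rests on the lower cup's rim, the whole collar above it; 1.5 mm loose. It is in the left or the right bay, 70 mm from the caddy's middle plane
- cup_top: the same upper cup, origin at the centre of its base
- cup_low_center (a point): the same point of the lower cup, which stands on the caddy's floor in a 56 mm round hole of a thin deck; the upper cup's centre is 34 mm above it when nested
- cup_low: the same lower cup, origin at the centre of its base
- bottle_center (a point): centre of the yellow body (48 mm across, 75 mm high) of the glue bottle with black nozzle cap, 106 mm high in all, standing in the other bay
- glue_bottle: the same bottle, origin at the centre of its base
- brown_strip: thin dark-brown hardwood strip, 306x30x18 mm, lying along the right edge; bystander; origin at the centre of its underside
- red_block: red-brown offcut, 100x80x23 mm, front left, with the thin pale piece on it; bystander; origin at the centre of its underside
- pale_offcut: short cream offcut, 109x42x20 mm, near the left edge; bystander; origin at the centre of its underside
- long_offcut: light brown offcut, 66x144x18 mm, front right; bystander; origin at the centre of its underside
- small_block: small dark grey block, 53x32x24 mm, near the left edge; bystander; origin at the centre of its underside
- toggle_clamp: steel hold-down clamp with a red grip, 128x44x63 mm, screwed to the bench near the front left corner; not used; origin at the centre of its foot
- dark_chip: dark brown chip of wood, 42x48x10 mm, lying on the left end of the board's foot plank, under the caddy's left end; bystander; origin at the centre of its underside
- thin_offcut: thin pale offcut, 46x58x14 mm, lying on the red-brown one; bystander; origin at the centre of its underside

How it is judged:
By the outcome, as a careful person would: the job done as asked, in the order asked, and still so for the second after the job is handed in, with the robot touching nothing.
It also fails if it takes over 58 s, if anything falls off the work surface, if the arm or the gripper's body presses on something with over 40 N, if the wrist force passes 120 N, or if a joint passes its speed limit or range.

## Working session

There is one attempt and no reset: what is moved stays moved. The work goes in short steps, Python scripts to look and compute and a tool call to move; the robot and the scene stay as the last step left them, time stands still between calls to the robot, and variables do not carry over. Pictures are saved under pics/ and viewed, at most 10 in all, crops included, and the job is handed in when it is done.

Besides the shell and the picture viewer there is one more tool, called after ">>>" as name(argument=value, ...) on one line, values as JSON. servo_tool: Moves the arm, as the interface text tells. Its arguments: {"type":"object","properties":{"moves":{"type":"string"},"grip_force":{"type":"number"}},"required":["moves"]}

```bash
mkdir -p pics; ls; python3 - <<'E'
from rig import get_obs,cams,job
import cv2,numpy as np
o=get_obs();print(o)
a=cams.camera("top");b=cams.camera("side")
cv2.imwrite("pics/top0.png",a);cv2.imwrite("pics/side0.png",b)
for n in("top","side"):
  m=cams.camera_model(n);R=np.array(m["R"]);print(n,m,-R.T@np.array(m["t"]))
E
```

```text
pics
{'time': 0.0, 'q': array([ 1.00647665e+00,  5.28525285e-01,  1.43390549e+00,  6.15931294e-06,
        1.18139906e+00, -1.78461349e-01]), 'joint_velocities': array([ 3.69264363e-04,  9.79281110e-04,  3.15411809e-04,  3.14854640e-05,
        2.28056159e-05, -7.23078606e-04]), 'joint_torque': array([-9.64483988e-04, -4.40038455e+01, -1.76589561e+01,  6.30873931e-02,
        5.83639496e-02, -1.75105324e-04]), 'position': array([0.23476852, 0.57843354, 0.22153431]), 'tool_rot': array([ 1.91735561e-01,  9.81445986e-01, -1.04129463e-03, -4.08602639e-04]), 'ft_force': array([-0.13622674, -0.71576871, -0.44248291]), 'moment': array([-0.04604989,  0.04789465, -0.04705755]), 'grip_force': 0.0, 'grip_width': 0.0871282810185807}
top {'fx': 468.0082454708797, 'fy': 468.0082454708797, 'cx': 253.13851550858246, 'cy': 187.80599188099046, 'dist': array([-0.05608995,  0.        ,  0.        ,  0.        ,  0.        ]), 'R': array([[-8.29821948e-02, -9.96551018e-01, -1.56806115e-04],
       [-9.76104129e-01,  8.13113034e-02, -2.01517249e-01],
       [ 2.00834969e-01, -1.65692845e-02, -9.79484953e-01]]), 't': array([0.07219861, 0.50580512, 1.16130826])} [0.26647836 0.05006397 1.23942375]
side {'fx': 382.9307219919172, 'fy': 382.9307219919172, 'cx': 251.7694223764395, 'cy': 188.72437320833737, 'dist': array([-0.09991148,  0.        ,  0.        ,  0.        ,  0.        ]), 'R': array([[ 0.05763204, -0.99833144,  0.00358869],
       [-0.74969694, -0.045652  , -0.66020481],
       [ 0.65926706,  0.03535852, -0.75107704]]), 't': array([-0.01149183,  0.46064793,  0.72126584])} [-0.12949817 -0.01594605  0.84588944]
```

View pics/top0.png

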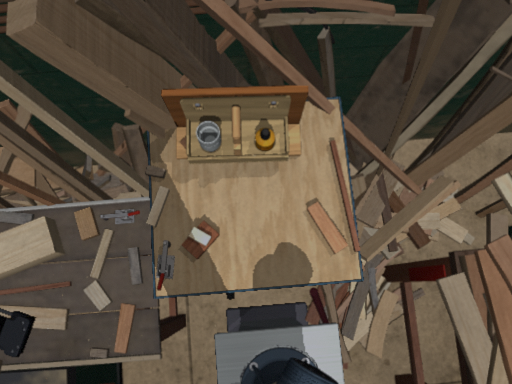

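View pics/side0.png

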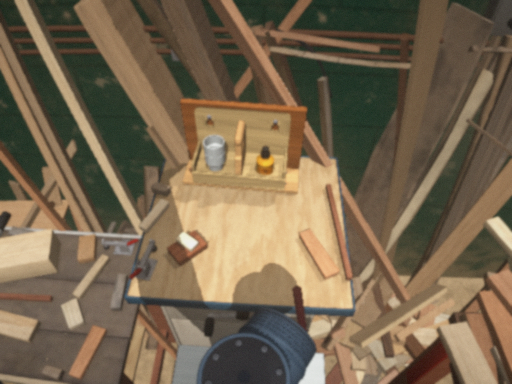

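The top view shows the hanging caddy: cup in the left bay (208,135), bottle in the right (265,137), grip bar around (236,115–150). The side view shows the screws near (209,121) and (275,126). I'll enlarge both for precise points.

```bash
python3 - <<'E'
import cv2,numpy as np
a=cv2.imread("pics/top0.png")[78:168,155:315];b=cv2.imread("pics/side0.png")[90:200,175:315]
a=cv2.resize(a,None,fx=5,fy=5,interpolation=cv2.INTER_CUBIC)
cv2.imwrite("pics/topc.png",a)
b=cv2.resize(b,None,fx=5,fy=5,interpolation=cv2.INTER_CUBIC)
cv2.imwrite("pics/sidec.png",b)
E
```

```text
(no output)
```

View pics/topc.png

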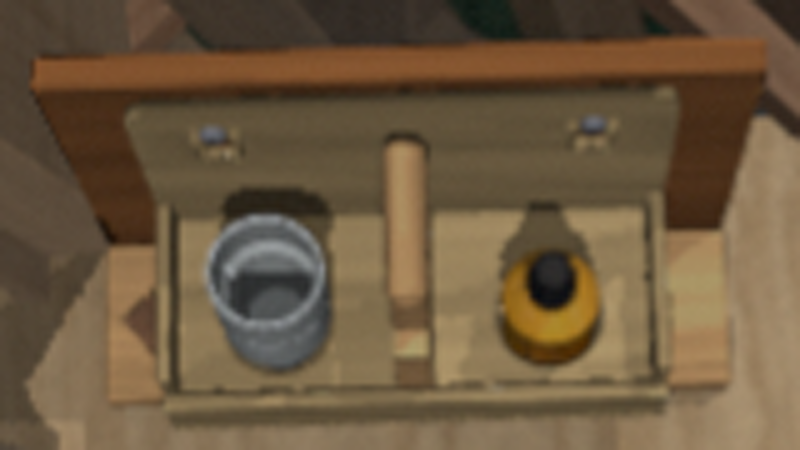

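View pics/sidec.png

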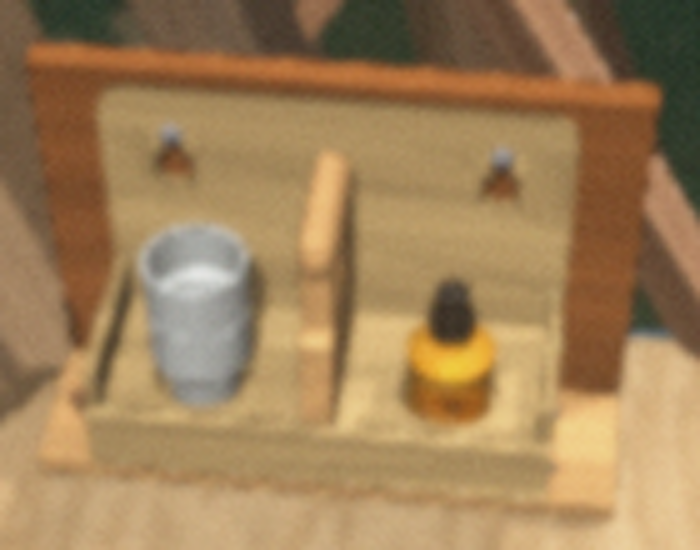

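The crops show board corners, screw heads, the caddy's front wall, the grip bar (topc (406,140)–(406,300)), and the cup rim at topc (266,270). I'll fit the pose to the known geometry.

```bash
cat > h.py <<'E'
from rig import get_obs,cams,job
import cv2,numpy as np
from scipy.optimize import least_squares
from scipy.spatial.transform import Rotation as Ro
def proj(n,P):
  m=cams.camera_model(n);K=np.array([[m["fx"],0,m["cx"]],[0,m["fy"],m["cy"]],[0,0,1]])
  return cv2.projectPoints(np.array(P,float).reshape(-1,1,3),cv2.Rodrigues(np.array(m["R"]))[0],np.array(m["t"]),K,np.array(m["dist"]))[0].reshape(-1,2)
def ray(n,uv,m=None):
  m=m or cams.camera_model(n);K=np.array([[m["fx"],0,m["cx"]],[0,m["fy"],m["cy"]],[0,0,1]])
  p=cv2.undistortPoints(np.array([[uv]],float),K,np.array(m["dist"])).ravel()
  R=np.array(m["R"]);return -R.T@np.array(m["t"]),R.T@np.r_[p,1]
def onplane(n,uv,z,m=None):
  c,d=ray(n,uv,m);return c+d*(z-c[2])/d[2]
E
python3 - <<'E'
from h import *
B=[[0,170,235],[0,-170,235],[-10.75,90,198],[-10.75,-90,198],[-112,130,82],[-112,-130,82],[-88,170,18],[-88,-170,18],[-93,0,200]]
T=[(37,92),(763,73),(214,134),(594,125),(168,402),(667,393),(110,402),(728,385),(406,297)]
S=[(32,70),(657,105),(170,135),(502,160),(90,415),(550,465),(42,465),(612,512),(316,245)]
B=np.array(B)/1e3
f=lambda c,x0,y0:(np.array(c,float)+.5)/5-.5+[x0,y0]
T=f(T,155,78);S=f(S,175,90)
def W(p):
  c,s=np.cos(p[2]),np.sin(p[2]);return B@np.array([[c,-s,0],[s,c,0],[0,0,1]]).T+[p[0],p[1],0]
def r(p):return np.r_[(proj("top",W(p))-T).ravel(),(proj("side",W(p))-S).ravel()]
s=least_squares(r,[.8,.1,.1],loss="soft_l1",f_scale=1.);p=s.x
print(p,np.degrees(p[2]));print(r(p).reshape(2,-1,2).round(1))
for k in("top","side"):
  rr=least_squares(lambda p:(proj(k,W(p))-(T if k=="top" else S)).ravel(),p,loss="soft_l1");print(k,rr.x)
c,sn=np.cos(p[2]),np.sin(p[2])
g=lambda x,y:np.array([p[0]+c*x-sn*y,p[1]+sn*x+c*y])
print("grip",g(-.053,0),"foot",g(-.057,0))
print("cup rim",onplane("top",f((267,270),155,78),.160),onplane("side",f((196,252),175,90),.160),"pred y70",g(-.057,.07))
m=cams.camera_model("wrist");R=np.array(m["R"]);o=get_obs();Rt=Ro.from_quat(o["tool_rot"]).as_matrix()
print("wristcam in tool",Rt.T@(-R.T@np.array(m["t"])-o["position"]),"\n",R@Rt)
print(Rt)
E
```

```text
[ 0.69568449  0.05581894 -0.05652944] -3.2388985131912102
[[[-0.9 -0.4]
  [ 2.  -0.5]
  [ 0.4  0.6]
  [ 0.5  0.4]
  [-0.7  1.6]
  [ 1.   0.8]
  [-0.6 -0.4]
  [ 1.4 -0.3]
  [ 0.7 -0. ]]

 [[-2.  -2. ]
  [ 0.4  0.1]
  [-0.   0.5]
  [-0.1  0.4]
  [-1.8 -0.3]
  [ 0.2 -2.2]
  [-1.2 -2.3]
  [ 0.7 -1.4]
  [-0.6  0.5]]]
top [ 0.69619619  0.05680565 -0.05680472]
side [ 0.69379341  0.0546818  -0.05577083]
grip [0.64276915 0.05881341] foot [0.63877554 0.05903941]
cup rim [0.63512305 0.1290474  0.16      ] [0.64065705 0.12841706 0.16      ] pred y70 [0.64273049 0.12892759]
wristcam in tool [ 7.98442755e-02 -8.92963738e-05 -1.62484553e-01] 
 [[-7.84267360e-04  9.99999466e-01 -6.73154463e-04]
 [-9.57001441e-01 -9.45815237e-04 -2.90081622e-01]
 [-2.90082104e-01  4.16708243e-04  9.57001672e-01]]
[[-9.26514186e-01  3.76258424e-01 -1.02995830e-03]
 [ 3.76259685e-01  9.26512781e-01 -1.64779013e-03]
 [ 3.34274609e-04 -1.91423272e-03 -9.99998112e-01]]
```

>>> servo_tool(moves="0 0 -0.04 0 0.05; -0.04 -0.022 -0.08 -5 0.05; -0.57 -0.328 -0.08 -18.9 0.05; -0.57 -0.328 -0.08 -18.9 0.05; -0.57 -0.328 -0.08 -18.9 0.05; -0.57 -0.328 -0.08 -18.9 0.05; -0.57 -0.328 -0.08 -18.9 0.05; -0.57 -0.328 -0.08 -18.9 0.05; -0.57 -0.328 -0.08 -18.9 0.05; -0.57 -0.328 -0.08 -18.9 0.05")

```text
time: 0.93
position: [0.4576, 0.2936, 0.2964]
tool_rot: [0.028, 1.0, -0.0, -0.0]
ft_force: [0.1, -0.4, -0.1]
grip_width: 0.0504
grip_force: 0.0
```

>>> servo_tool(moves="-0.195 -0.22 0 0 0.05; -0.195 -0.22 0 0 0.05; -0.195 -0.22 0 0 0.05; -0.195 -0.22 0 0 0.05; -0.195 -0.22 0 0 0.05; -0.195 -0.22 0 0 0.05; -0.195 -0.22 0 0 0.05; -0.195 -0.22 0 0 0.05; -0.195 -0.22 0 0 0.05; -0.195 -0.22 0 0 0.05")

```text
time: 1.77
position: [0.6387, 0.065, 0.2957]
tool_rot: [0.028, 1.0, 0.0, -0.001]
ft_force: [-0.3, -0.4, 0.2]
grip_width: 0.0498
grip_force: 0.0
```

```bash
python3 - <<'E'
from h import *
o=get_obs();print(o["position"],o["tool_rot"])
m=cams.camera_model("wrist");im=cams.camera("wrist");cv2.imwrite("pics/w1.png",im)
np.savez("w1.npz",**{k:np.array(v) for k,v in m.items()})
a=-.0565;c,s=np.cos(a),np.sin(a)
B=np.array([[-.093,0,.2],[-.013,0,.2],[-.053,.0105,.187],[-.053,-.0105,.187],[-.01075,.09,.198],[-.01075,-.09,.198],[-.006,.13,.225],[-.006,-.13,.225]])
print(proj("wrist",B@np.array([[c,-s,0],[s,c,0],[0,0,1]]).T+[.6957,.0558,0]).round(1))
E
```

```text
[0.63865518 0.06496509 0.29568916] [ 2.84302175e-02  9.99594985e-01  3.76856717e-04 -1.20302641e-03]
[[244.  148.4]
 [244.6 239.1]
 [256.6 191.1]
 [232.7 191.1]
 [345.8 240. ]
 [143.9 240. ]
 [401.6 259. ]
 [ 87.4 258.8]]
```

View pics/w1.png

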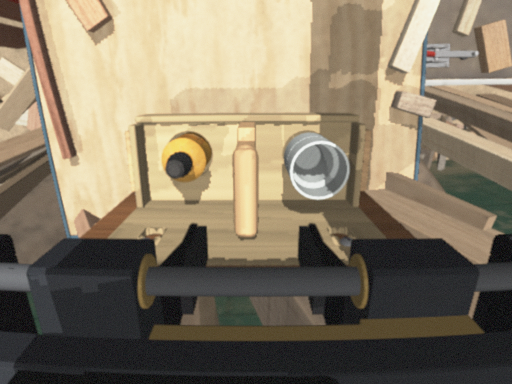

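The wrist view shows the bar from (245,148) to (245,237), matching the prediction within 1 px, so I'll descend.

>>> servo_tool(moves="-0.005 -0.0055 0.02 0 0.05; -0.005 -0.0055 0.055 0 0.05; -0.005 -0.0055 0.085 0 0.05; -0.005 -0.0055 0.11 0 0.05; -0.005 -0.0055 0.126 0 0.05; -0.005 -0.0055 0.126 0 0.05; -0.005 -0.0055 0.126 0 0.05")

```text
time: 2.4
position: [0.6428, 0.0608, 0.1702]
tool_rot: [0.027, 1.0, 0.0, -0.001]
ft_force: [-0.6, -0.2, 0.5]
grip_width: 0.0498
grip_force: 0.0
```

>>> servo_tool(moves="0 -0.0012 0 0 0.05; 0 -0.0012 0 0 0.03; 0 -0.0012 0 0 0.015; 0 -0.0012 0 0 0.0; 0 -0.0012 0 0 0.0; 0 -0.0012 0 0 0.0; 0 -0.0012 0 0 0.0; 0 -0.0012 0 0 0.0", grip_force=55)

```text
time: 3.07
position: [0.6438, 0.0582, 0.1707]
tool_rot: [0.028, 1.0, 0.0, -0.0]
ft_force: [-0.9, 1.4, 1.7]
grip_width: 0.0196
grip_force: 55.0
```

>>> servo_tool(moves="0 0 -0.004 0 0; 0 0 -0.008 0 0; 0 0 -0.013 0 0; 0 0 -0.018 0 0; 0 0 -0.022 0 0; 0 0 -0.026 0 0; 0 0 -0.0285 0 0; 0 0 -0.0285 0 0; 0 0 -0.0285 0 0")

```text
time: 3.82
position: [0.6436, 0.058, 0.1992]
tool_rot: [0.028, 1.0, 0.0, -0.0]
ft_force: [-0.5, 0.5, -8.8]
grip_width: 0.0197
grip_force: 55.0
```

>>> servo_tool(moves="0 0 0.004 0 0; 0 0 0.004 0 0; 0 0 0.004 0 0; 0.003 0 0.004 0 0; 0.007 0 0.004 0 0; 0.011 0 0.004 0 0; 0.015 0 0.004 0 0; 0.019 0 0.004 0 0; 0.019 0 0.004 0 0")

```text
time: 4.57
position: [0.6234, 0.0593, 0.1951]
tool_rot: [0.028, 1.0, 0.0, -0.001]
ft_force: [-0.8, 0.3, -8.1]
grip_width: 0.0197
grip_force: 55.0
```

```bash
python3 - <<'E'
from h import *
for n,uv,z in[("red tl",(204,216),.023),("red R",(219,233),.023),("red bot",(196,260),.023),("red L",(181,246),.023),("long tl",(306,204),.018),("long tr",(316,199),.018),("long bl",(332,251),.018),("long br",(345,247),.018),("pale top",(164,186),.02),("pale r",(168,190),.02),("pale bot",(155,227),.02),("bench fl",(158,297),0),("strip top",(332,140),.018)]:
  print(n,onplane("top",uv,z)[:2].round(3))
E
```

```text
red tl [0.451 0.164]
red R [0.404 0.128]
red bot [0.339 0.192]
red L [0.378 0.229]
long tl [ 0.462 -0.106]
long tr [ 0.473 -0.134]
long bl [ 0.333 -0.161]
long br [ 0.34  -0.196]
pale top [0.541 0.266]
pale r [0.529 0.256]
pale bot [0.433 0.295]
bench fl [0.253 0.299]
strip top [ 0.632 -0.196]
```

>>> servo_tool(moves="0.008 0 0 0 0; 0.02 -0.001 0 0 0; 0.035 -0.002 0 0 0; 0.05 -0.003 0 0 0; 0.064 -0.004 0 0 0; 0.076 -0.004 0 0 0; 0.084 -0.004 0 0 0; 0.088 -0.004 0 0 0; 0.089 -0.004 0 0 0; 0.089 -0.004 0 0 0")

```text
time: 5.4
position: [0.5366, 0.06, 0.1955]
tool_rot: [0.028, 1.0, -0.0, 0.001]
ft_force: [0.2, -0.9, -8.4]
grip_width: 0.0193
grip_force: 55.0
```

>>> servo_tool(moves="0 0 0.005 0 0; 0 0 0.014 0 0; 0 0 0.024 0 0; 0 0 0.034 0 0; 0 0 0.044 0 0; 0 0 0.051 0 0; 0 0 0.056 0 0; 0 0 0.059 0 0; 0 0 0.06 0 0; 0 0 0.06 0 0")

```text
time: 6.23
position: [0.5361, 0.06, 0.135]
tool_rot: [0.028, 1.0, 0.0, 0.0]
ft_force: [-0.1, 0.7, -8.2]
grip_width: 0.0195
grip_force: 55.0
```

```bash
python3 - <<'E'
from h import *
o=get_obs();print(o["position"],o["ft_force"])
a=cams.camera("side")[95:245,160:330];cv2.imwrite("pics/s2.png",cv2.resize(a,None,fx=4,fy=4,interpolation=cv2.INTER_CUBIC))
E
```

```text
[0.53610508 0.06003295 0.13499285] [-0.14646301  0.65152602 -8.24871359]
```

View pics/s2.png

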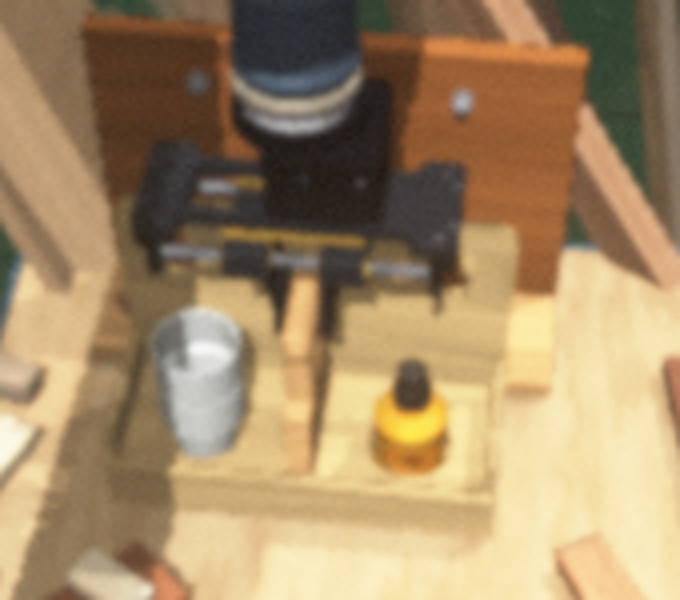

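The caddy hangs level just clear of the bench, cups (200,380) and bottle (410,420) still inside it and both screws bare. Now a slow touchdown.

>>> servo_tool(moves="0 0 0.001 0 0; 0 0 0.002 0 0; 0 0 0.003 0 0; 0 0 0.003 0 0; 0 0 0.0035 0 0; 0 0 0.0035 0 0; 0 0 0.004 0 0; 0 0 0.004 0 0; 0 0 0.004 0 0")

```text
time: 7.03
position: [0.5361, 0.06, 0.1312]
tool_rot: [0.028, 1.0, -0.0, 0.0]
ft_force: [-0.2, -1.5, -8.4]
grip_width: 0.0195
grip_force: 55.0
```

>>> servo_tool(moves="0 0 0.0005 0 0; 0 0 0.0005 0 0; 0 0 0.001 0 0; 0 0 0.001 0 0; 0 0 0.0015 0 0; 0 0 0.0015 0 0; 0 0 0.0015 0 0")

```text
time: 7.62
position: [0.5361, 0.06, 0.1311]
tool_rot: [0.028, 1.0, -0.0, 0.001]
ft_force: [-3.9, -0.5, 8.6]
grip_width: 0.0196
grip_force: 55.0
```

>>> servo_tool(moves="0 0 -0.0008 0 0; 0 0 -0.0008 0 0; 0 0 -0.0008 0 0.025; 0 0 -0.0008 0 0.035; 0 0 -0.0008 0 0.05; 0 0 -0.0008 0 0.05; 0 0 -0.0008 0 0.05; 0 0 -0.0008 0 0.05", grip_force=20)

```text
time: 8.28
position: [0.5361, 0.06, 0.1303]
tool_rot: [0.028, 1.0, 0.0, 0.0]
ft_force: [-0.2, -1.0, 0.3]
grip_width: 0.0473
grip_force: 0.0
```

>>> servo_tool(moves="0 0 -0.005 0 0.05; 0 0 -0.015 0 0.05; 0 0 -0.035 0 0.05; 0 0 -0.07 0 0.05; 0 0 -0.11 0 0.05; 0 0.03 -0.13 0 0.072; 0 0.06 -0.13 0 0.072; 0 0.07 -0.13 0 0.072; 0 0.07 -0.13 0 0.072; 0 0.07 -0.13 0 0.072")

```text
time: 9.12
position: [0.5392, 0.1298, 0.2603]
tool_rot: [0.027, 1.0, -0.001, -0.0]
ft_force: [-0.3, -0.0, -0.6]
grip_width: 0.07
grip_force: 0.0
```

```bash
python3 - <<'E'
from h import *
o=get_obs();print(o["position"],o["tool_rot"],o["ft_force"])
m=cams.camera_model("wrist");im=cams.camera("wrist");cv2.imwrite("pics/w2.png",im)
np.savez("w2.npz",**{k:np.array(v) for k,v in m.items()})
E
```

```text
[0.53920527 0.12984412 0.26026576] [ 2.70792718e-02  9.99633045e-01 -5.32970356e-04 -4.52137999e-04] [-0.32387184 -0.03884724 -0.55834463]
```

View pics/w2.png

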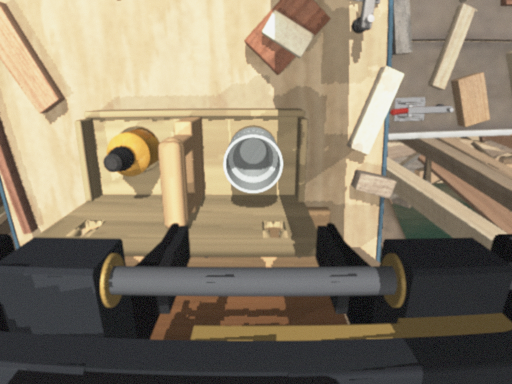

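The cup stands intact at rim centre ≈(254,163) (edges x 223–284, y 131–195), bottle and bar unchanged.

```bash
python3 - <<'E'
from h import *
d=np.load("w2.npz");m={k:d[k] for k in d}
m={k:(float(v) if v.ndim==0 else v) for k,v in m.items()}
im=cv2.imread("pics/w2.png")
def W(uv,z=.12):return onplane("wrist",uv,z,m)
for uv in[(223,163),(284.5,163),(254,195.5),(254,131)]:print(uv,W(uv)[:2].round(4))
# hough refine on rim
g=cv2.GaussianBlur(cv2.cvtColor(im,6),(3,3),0)
c=cv2.HoughCircles(g[110:215,200:310],cv2.HOUGH_GRADIENT,1,10,param1=120,param2=15,minRadius=28,maxRadius=36)
for k in c[0][:3]:print(k+[200,110,0],W((k[0]+200,k[1]+110))[:2])
print("bar front/rear top",W((174,137),.16)[:2],W((176,228),.16)[:2])
E
```

```text
(223, 163) [0.5243 0.1024]
(284.5, 163) [0.5275 0.161 ]
(254, 195.5) [0.5585 0.1302]
(254, 131) [0.4956 0.1336]
[251.5        164.5         28.79999924] [0.52730466 0.12950409]
[250.5        154.5         28.60000038] [0.51758213 0.12909827]
bar front/rear top [0.49193778 0.06844496] [0.57191749 0.06022698]
```

>>> servo_tool(moves="0.009 0.001 0.01 0 0.072; 0.009 0.001 0.04 0 0.072; 0.009 0.001 0.075 0 0.072; 0.009 0.001 0.105 0 0.072; 0.009 0.001 0.125 0 0.072; 0.009 0.001 0.14 0 0.072; 0.009 0.001 0.15 0 0.072; 0.009 0.001 0.15 0 0.072")

```text
time: 9.83
position: [0.5292, 0.1301, 0.1079]
tool_rot: [0.029, 1.0, -0.0, -0.003]
ft_force: [0.3, -0.2, 1.6]
grip_width: 0.0719
grip_force: 0.0
```

>>> servo_tool(moves="0 0 0.004 0 0.072; 0 0 0.008 0 0.072; 0 0 0.012 0 0.072; 0 0 0.012 0 0.072")

```text
time: 10.17
position: [0.531, 0.1313, 0.0984]
tool_rot: [0.028, 1.0, -0.0, 0.0]
ft_force: [-0.4, -0.5, 0.1]
grip_width: 0.0722
grip_force: 0.0
```

Close slowly.

>>> servo_tool(moves="0 0 0 0 0.068; 0 0 0 0 0.065; 0 0 0 0 0.062; 0 0 0 0 0.059; 0 0 0 0 0.056; 0 0 0 0 0.052; 0 0 0 0 0.05; 0 0 0 0 0.05; 0 0 0 0 0.05", grip_force=10)

```text
time: 10.92
position: [0.5311, 0.1314, 0.0985]
tool_rot: [0.028, 1.0, -0.0, 0.0]
ft_force: [0.9, -0.0, 1.1]
grip_width: 0.0561
grip_force: 10.0
```

>>> servo_tool(moves="0 0 -0.003 0 0.05; 0 0 -0.007 0 0.05; 0 0 -0.013 0 0.05; 0 0 -0.021 0 0.05; 0 0 -0.03 0 0.05; 0 0 -0.04 0 0.05; 0 0 -0.052 0 0.05; 0 0 -0.065 0 0.05; 0 0 -0.07 0 0.05; 0 0 -0.07 0 0.05")

```text
time: 11.75
position: [0.5322, 0.1315, 0.1705]
tool_rot: [0.028, 1.0, 0.0, 0.002]
ft_force: [0.1, 0.1, -0.5]
grip_width: 0.0561
grip_force: 10.0
```

```bash
python3 - <<'E'
from h import *
o=get_obs();print(o["position"],o["ft_force"],o["grip_width"])
a=cams.camera("side")[95:245,160:330];cv2.imwrite("pics/s3.png",cv2.resize(a,None,fx=4,fy=4,interpolation=cv2.INTER_CUBIC))
E
```

```text
[0.5321531  0.13152816 0.17047611] [ 0.08197693  0.12429437 -0.49996048] 0.05612302395860767
```

View pics/s3.png

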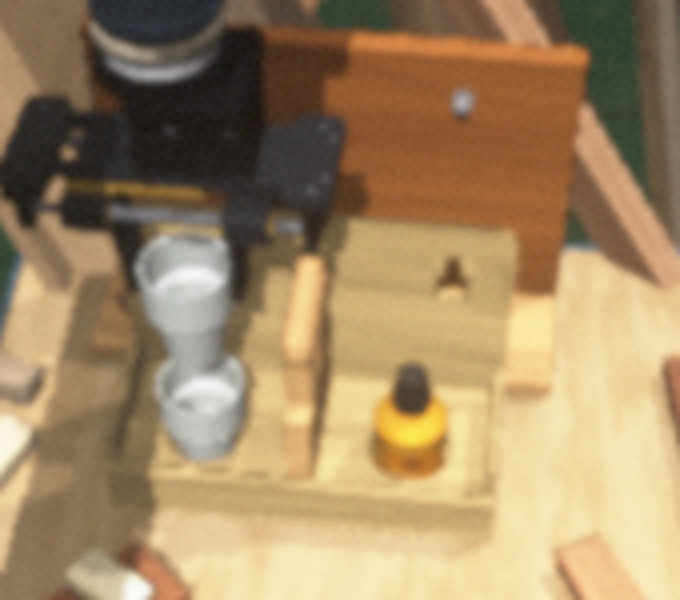

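The upper cup is in the gripper, clear of the lower one, which is still in its hole at (200,400); bottle upright.

>>> servo_tool(moves="0.01 0 -0.01 0 0.05; 0.03 0 -0.015 0 0.05; 0.055 -0.005 -0.015 0 0.05; 0.082 -0.02 -0.015 0 0.05; 0.105 -0.042 -0.015 0 0.05; 0.116 -0.068 -0.01 0 0.05; 0.121 -0.09 -0.005 0 0.05; 0.121 -0.103 0 0 0.05; 0.121 -0.108 0.01 0 0.05; 0.121 -0.108 0.02 0 0.05")

```text
time: 12.63
position: [0.404, 0.0291, 0.148]
tool_rot: [0.029, 1.0, -0.0, 0.0]
ft_force: [0.3, -0.3, -0.6]
grip_width: 0.0558
grip_force: 10.0
```

>>> servo_tool(moves="0 0 0.012 0 0.05; 0 0 0.03 0 0.05; 0 0 0.048 0 0.05; 0 0 0.064 0 0.05; 0 0 0.075 0 0.05; 0 0 0.082 0 0.05; 0 0 0.085 0 0.05; 0 0 0.086 0 0.05; 0 0 0.086 0 0.05; 0 0 0.086 0 0.05")

```text
time: 13.47
position: [0.4044, 0.0303, 0.0628]
tool_rot: [0.028, 1.0, -0.0, 0.0]
ft_force: [0.5, 0.1, -0.3]
grip_width: 0.0565
grip_force: 10.0
```

Contact is expected near TCP z = 0.0565.

>>> servo_tool(moves="0 0 0.001 0 0.05; 0 0 0.002 0 0.05; 0 0 0.003 0 0.05; 0 0 0.004 0 0.05; 0 0 0.005 0 0.05; 0 0 0.005 0 0.05; 0 0 0.005 0 0.05")

```text
time: 14.05
position: [0.404, 0.0304, 0.0573]
tool_rot: [0.028, 1.0, 0.0, -0.0]
ft_force: [0.6, 0.4, -0.0]
grip_width: 0.0561
grip_force: 10.0
```

>>> servo_tool(moves="0 0 0.0005 0 0.05; 0 0 0.0005 0 0.05; 0 0 0.001 0 0.05; 0 0 0.001 0 0.05; 0 0 0.001 0 0.05")

```text
time: 14.47
position: [0.4041, 0.0303, 0.0565]
tool_rot: [0.028, 1.0, -0.0, 0.0]
ft_force: [0.6, -0.0, 1.4]
grip_width: 0.0559
grip_force: 10.0
```

>>> servo_tool(moves="0 0 0.0005 0 0.05; 0 0 0.0005 0 0.05; 0 0 0.001 0 0.05; 0 0 0.001 0 0.05; 0 0 0.001 0 0.05")

```text
time: 14.88
position: [0.4043, 0.0299, 0.0561]
tool_rot: [0.028, 1.0, -0.0, 0.0]
ft_force: [-1.1, -2.7, 9.7]
grip_width: 0.0559
grip_force: 10.0
```

Contact. Ease off slightly, open slowly and rise.

>>> servo_tool(moves="0 0 -0.0008 0 0.05; 0 0 -0.0008 0 0.057; 0 0 -0.0008 0 0.06; 0 0 -0.0008 0 0.065; 0 0 -0.0008 0 0.072; 0 0 -0.0008 0 0.08; 0 0 -0.0008 0 0.085; 0 0 -0.0008 0 0.085; 0 0 -0.0008 0 0.085")

```text
time: 15.63
position: [0.4041, 0.0304, 0.0562]
tool_rot: [0.028, 1.0, 0.0, -0.0]
ft_force: [0.7, 0.2, -0.3]
grip_width: 0.0833
grip_force: 0.0
```

>>> servo_tool(moves="0 0 -0.005 0 0.085; 0 0 -0.015 0 0.085; 0 0 -0.03 0 0.085; 0 0 -0.055 0 0.085; 0 0 -0.085 0 0.085; 0 0 -0.12 0 0.085; 0 0 -0.15 0 0.085; 0 0 -0.17 0 0.085; 0 0 -0.18 0 0.085; 0 0 -0.18 0 0.085")

```text
time: 16.47
position: [0.4055, 0.0302, 0.2389]
tool_rot: [0.028, 1.0, -0.001, 0.003]
ft_force: [0.7, 0.2, 0.1]
grip_width: 0.085
grip_force: 0.0
```

```bash
python3 - <<'E'
from h import *
o=get_obs();print(o["position"],o["ft_force"],o["time"])
a=cams.camera("wrist");b=cams.camera("side")[95:300,130:380]
b=cv2.resize(b,(390,320),interpolation=cv2.INTER_CUBIC);a=cv2.resize(a,(410,320))
cv2.imwrite("pics/f.png",np.hstack([a,b]))
E
```

```text
[0.4054683  0.03015115 0.23887783] [0.68752428 0.23231167 0.09822881] 16.4667
```

View pics/f.png

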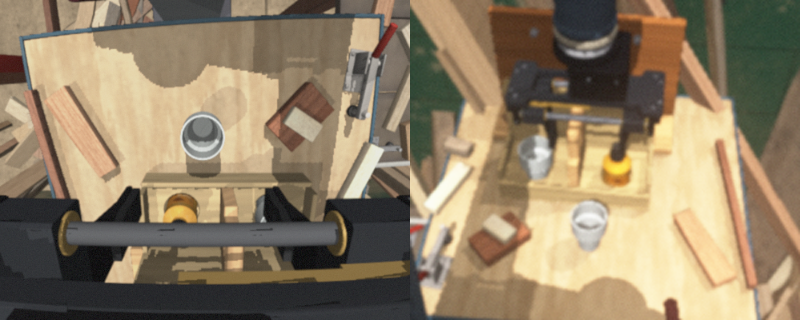

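The cup stands upright on the bench (right half, (590,225)). The lower cup (537,155) and bottle (617,165) are still in the caddy, and the offcuts haven't moved. The arm is touching nothing.

```bash
python3 -c "
from rig import job
print(job.hand_in())"
```

```text
the job is handed in; nothing more can be done
None
```

I took the caddy off the board and stood it on the bench with the lower cup and bottle still in it. The upper cup stands upright in front of it, the offcuts are where they were, and I handed the job in at about 16.5 s on the robot clock.

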